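Hold a bayonet lamp head in the bench tester

ROBOT

A 6-joint arm with a two-finger parallel gripper is mounted at the origin on the work surface. World frame = base frame: x ahead of the robot, y to its left, z up, the work surface at z = 0. Lengths are in m, angles in degrees, forces in N, time in s.
With the tool pointing down it reaches from about 0.4 to 0.825 m from the base axis. Payload 7 kg.
Tool frame: the origin (TCP) lies midway between the tips of the shut fingers; the grasp point (between the pads) lies 19 mm behind it (hold_point_z is the distance from the TCP to the grasp point, in m); z points along the fingers, y is the line along which they close (so a half turn about z gives the same grasp; the last joint's range is limited). The gripper opens to 88 mm and grips with 3 to 60 N. Pads are 19 mm wide; open, the fingers measure 130 mm over their backs; the gripper's body (78 mm by 193 mm) begins 47 mm behind the grasp point.
Start: joints at [87.897, 20.546, 0.682, 0, -70.136, -16.507], TCP at [0.215, 0.64, 0.227] pointing down, gripper open.
Joint ranges: [-176.03, 176.03], [-82.01, 121.73], [-58.28, 71.71], [-173.87, 95.51], [-174.79, -0.11], [-173.66, 173.66]. Speed limits (degrees/s): [136.94, 136.94, 172.46, 180, 180, 180].

INTERFACE

Orientations are given as [roll, pitch, yaw] about the fixed x, y, z axes, in that order (R = Rz(yaw) Ry(pitch) Rx(roll)).
In Python, from plant import get_state, capture, close_job, hold_point_z gives the robot as it stands.
- The arm moves only by the shell command python3 -m inch 'ROWS' [FORCE]. ROWS is text: rows parted by semicolons, each of 5 numbers parted by spaces: the shift along the tool's x, y, z normalised to -1 to 1, where 1 is 0.15 m, then the turn about the tool's z normalised to -1 to 1, where 1 is 360 degrees, then the opening, from 0 (shut) to 1 (fully open). In form: tx ty tz spin grip; .... A call has exactly 8 rows; each row shifts and turns the commanded pose from where the row before left it, along the tool's axes as they then stand; what a row does not reach is not made up. A row lasts 1/8 s, in which the tool goes at most 62.5 mm and 10.7 degrees, less where a joint would pass 70% of its speed; a pose out of reach is approached as far as the arm can. A call with a number of a shift or a turn outside -1 to 1 is refused whole. A call with a gripper value outside its range is refused whole. The fingers move at their own pace and stop on an object; FORCE is the grip in N (left out, the last holds). Time passes only in rows, so rows that do not move let the fingers close, or fill a call up. It gives the time, the measured TCP pose, the force, the opening and the grip force at its end, in the units of the state.
- get_state(): the state, without advancing time (a new reading comes with each control period).
- capture(name): name is "side" or "top" or "wrist"; returns a dict with "color" (480x640x3 uint8, blue, green, red), "mtx" (3x3 intrinsics, pixels), "dist_coeffs" ([k1, k2, p1, p2, k3] as OpenCV has them; the pictures are not rectified), "R" (3x3) and "t" (3): a world point X has camera coordinates R X + t. Camera axes: x right, y down, z forward; pixel columns grow to the right and rows downward; lengths in m; the calibration is good to about 2 mm. A picture is of the moment at which its call begins. There is no depth.
- close_job(): hands the job in; it is judged then, once.
The state is a dict: "time_s": time; "joints": joint angles; "qd": joint speeds; "joint_torque": joint torques, N m; "tcp_pos": TCP position; "eef_rot": TCP orientation; "contact_force": force on the tool from outside, world axes, zero at the start; "moment": the same for the moment, N m; "gripper_width": finger opening in m; "gripper_force": force on a finger pad.
Only numpy, scipy, OpenCV 4.12 (cv2) and the standard library are available. Lean on these libraries where they do the work, as an engineer would, in place of code of your own. Each camera call takes 0.05 s, during which the arm holds its last target. There are 200 camera calls.

TASK

First press the lamp tester's sprung reset plunger all the way down and let it spring back. Then take the oblong lamp head (the one with two bayonet lugs), enter it in the tester's socket, push it fully home against the spring, turn it a quarter turn clockwise (seen from above) to the stop, and finish while still gripping it and holding it there, pushed home and turned, since the springs would turn it back. Leave the other lamps, the jar and the screwdriver where they are.

Things in the scene. Friction and masses are not known exactly. Their poses are not given: they have to be found in the camera images.
- tester: Lamp tester fixed on the bench: grey case 120 (x) x 190 (y) x 35 mm high, origin at the centre of its underside. On top stand the round bayonet socket (axis at local x 0, y -40 mm; entry slots on its local +x and -x sides) and the reset plunger (axis at local x 0, y +45 mm). Its place and yaw (within 0.5 rad) change.
- socket_mouth (a point): Centre of the socket's rim, 75 mm above the bench. Barrel 56 mm outside diameter, 40 mm high, bore 31 mm; two slots 10 mm wide, to radius 21.5 mm, on the tester's +x and -x, go down through a 10 mm flange. Lugs turn below it, clockwise from above only, once the lamp's origin is over 19 mm below the rim. Fully home: lamp's shoulder on the rim, its origin 26 mm below it.
- contact (a joint): Brass spring plate in the socket, 27 mm diameter, slides straight down, m. 0 = up, its top 8 mm below the rim; pressed down by the lamp's foot; 0.018 when the lamp is fully home, 0.011 when the lugs just clear the flange. About 3 N at 0, 9.5 N when home.
- driver (a joint): Sprung return dogs in the socket, pushed round by the lugs, rad, growing clockwise from above. 0 = rest, met by the lugs after about 0.15 rad of turn; stop at 1.5 (lamp turned about 1.65 rad from the slots). 0.05 N m at 0, 0.23 N m at the stop; turns the lamp back if it is let go.
- reset_top (a point): Centre of the top of the reset plunger's black mushroom head, 30 mm diameter, 89 mm above the bench when up; moves with the plunger.
- reset (a joint): Reset plunger travel, m, growing downwards: 0 = up, 0.020 = fully down. Sprung: 3 N at 0, 8 N when down; comes back by itself.
- lamp: Lamp to fit, 0.16 kg, 76 mm tall, standing on its neck; origin: centre of the neck's underside. Neck 28 mm diameter to z 26 mm, foot chamfered 4 mm; two lugs 6 mm thick on local +x, -x, at z 6 mm, out to radius 20 mm; round shoulder 48 mm diameter, z 26 to 31; aluminium block 54 (x, along the lugs) x 30 (y) mm, z 31 to 71, gripped across the 30; white lens on top. Either way round fits.
- square_lamp: Another lamp, standing: square block 36 x 36 mm, threaded neck without lugs, 72 mm tall, origin under its centre. Not wanted. The three lamps swap places.
- round_lamp: Another lamp, standing: round conical head 52 mm diameter, 62 mm tall, origin under its centre. Not wanted.
- jar: Closed jar, 52 mm diameter, 62 mm tall, origin under its centre. Stays.
- screwdriver: Screwdriver 170 mm long lying on the bench, handle to its -x. Stays.
Things that resemble listed ones, but are neither listed nor needed, are in the scene too. Leave any blue look-alike of the lamp alone.

How it is judged:
By the outcome, as a careful person would: the job done as asked, in the order asked, and still so for the second after the job is handed in, while the arm keeps its last pose, push and grip.
It also fails if it takes over 61 s, if anything falls off the work surface, if the arm or the gripper's body presses on something with over 40 N, if the wrist force passes 120 N, or if a joint passes its speed limit or range.

## Working session

There is one attempt and no reset: what is moved stays moved. The work goes in short steps, Python scripts to look and compute and a shell command to move; the robot and the scene stay as the last step left them, time stands still between calls to the robot, and variables do not carry over. Pictures are saved under pics/ and viewed, at most 10 in all, crops included, and the job is handed in when it is done.

```bash
mkdir -p pics; ls; python3 - <<'E'
from plant import *
import cv2
s=get_state();print(s['time_s'],s['tcp_pos'],s['eef_rot'],hold_point_z)
for n in("top","side"):
    c=capture(n);cv2.imwrite(f'pics/{n}0.png',c['color']);print(n,c['mtx'],c['dist_coeffs'],c['R'],c['t'])
E
```

```text
pics
0.0 [0.21529898 0.63922742 0.22562922] [ 1.79905260e+02 -1.00554345e-02 -1.86187442e+01] 0.0188
top [[608.79660897   0.         318.22960278]
 [  0.         608.79660897 235.36589092]
 [  0.           0.           1.        ]] [-0.10989828  0.          0.          0.          0.        ] [[-0.0221783  -0.99963648 -0.01533097]
 [-0.99565208  0.0234724  -0.0901442 ]
 [ 0.09047128  0.01326507 -0.99581072]] [0.03992555 0.56888991 1.2730423 ]
side [[445.09704087   0.         319.01138413]
 [  0.         445.09704087 241.12701511]
 [  0.           0.           1.        ]] [-0.04320398  0.          0.          0.          0.        ] [[-9.97161701e-01 -7.52854023e-02 -8.06745577e-04]
 [-5.49941783e-02  7.35637354e-01 -6.75139484e-01]
 [ 5.14216198e-02 -6.73178870e-01 -7.37689654e-01]] [0.58690375 0.06998947 0.92718289]
```

View pics/top0.png

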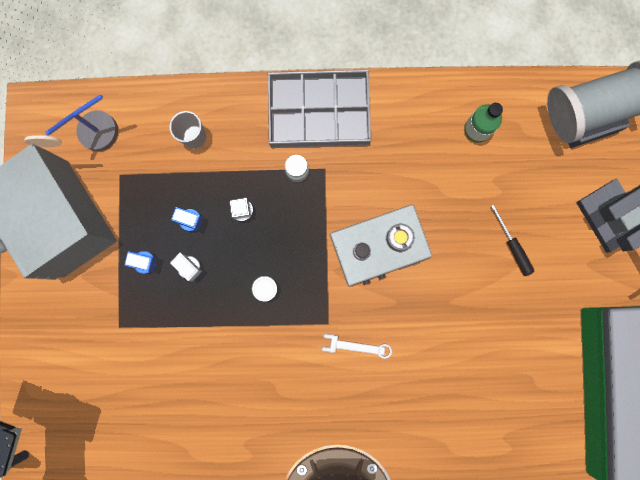

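View pics/side0.png

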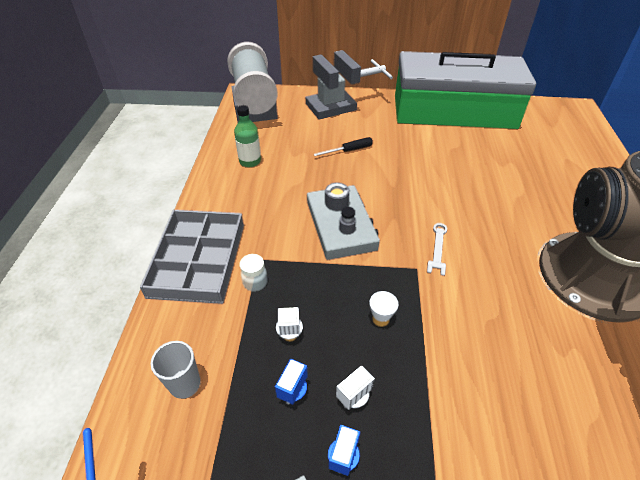

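The top view shows the white oblong lamp at about (185,267), the blue look-alikes at (186,217) and (139,262), and the square lamp at (240,208). The tester centre is at about (381,245), with the plunger at (362,251) and the socket at (400,237). The side view agrees, with the lamp at (355,388), the socket at (337,195) and the plunger at (348,218).

```bash
cat > h.py <<'E'
from plant import *
import cv2, numpy as np
def ray(c,uv):
    p=cv2.undistortPoints(np.array([[uv]],float),c['mtx'],c['dist_coeffs'])[0,0]
    R,t=np.array(c['R']),np.array(c['t']); return -R.T@t, R.T@np.array([*p,1])
def plane(c,uv,z):
    o,d=ray(c,uv); return o+d*(z-o[2])/d[2]
def tri(a,ua,b,ub):
    (o,d),(p,e)=ray(a,ua),ray(b,ub)
    k=np.linalg.lstsq(np.c_[d,-e],p-o,rcond=None)[0]; x,y=o+k[0]*d,p+k[1]*e
    return (x+y)/2,np.linalg.norm(x-y)
def blobs(c,m,box,amin=15):
    x0,y0,x1,y1=box; k=np.zeros(m.shape,np.uint8); k[y0:y1,x0:x1]=m[y0:y1,x0:x1]
    cs=cv2.findContours(k,cv2.RETR_EXTERNAL,cv2.CHAIN_APPROX_NONE)[0]
    return sorted([q for q in cs if cv2.contourArea(q)>amin],key=cv2.contourArea,reverse=True)
def cen(q):
    m=cv2.moments(q); return m['m10']/m['m00'],m['m01']/m['m00']
E
python3 - <<'E'
from h import *
c=capture("top");s=capture("side");np.set_printoptions(precision=4,suppress=True)
def lens(c,box):
    m=(c['color'].min(2)>235).astype(np.uint8)
    for q in blobs(c,m,box)[:3]:
        b=cv2.boxPoints(cv2.minAreaRect(q)); w=np.array([plane(c,p,.076)for p in b]); e=w[1]-w[0],w[2]-w[1]
        print('lens',cv2.contourArea(q),cen(q),plane(c,cen(q),.076),[ (np.linalg.norm(v),np.degrees(np.arctan2(v[1],v[0]))) for v in e])
lens(c,(165,245,208,288)); lens(s,(330,360,380,412))
h=cv2.cvtColor(c['color'],cv2.COLOR_BGR2HSV); hs=cv2.cvtColor(s['color'],cv2.COLOR_BGR2HSV)
# plunger
u=[]
for im,box,z in((c,(345,235,378,268),.089),(s,(335,200,360,232),.089)):
    for q in blobs(im,(im['color'].max(2)<65).astype(np.uint8),box)[:2]:print('plunger',cv2.contourArea(q),cen(q),cv2.fitEllipse(q),plane(im,cen(q),z))
for im,hh,box in((c,h,(385,220,418,255)),(s,hs,(320,178,355,212))):
    for q in blobs(im,cv2.inRange(hh,(15,100,100),(35,255,255)),box)[:2]:print('plate',cv2.contourArea(q),cen(q),plane(im,cen(q),.067))
# case top
g=((h[...,1]<60)&(h[...,2]>90)).astype(np.uint8)
g=cv2.morphologyEx(g,cv2.MORPH_CLOSE,np.ones((3,3)))
q=blobs(c,g,(328,200,440,292))[0];q=cv2.convexHull(q)
b=cv2.boxPoints(cv2.minAreaRect(q));w=np.array([plane(c,p,.035)for p in b]);e=w[1]-w[0],w[2]-w[1]
print('case',b,w.mean(0),[ (np.linalg.norm(v),np.degrees(np.arctan2(v[1],v[0]))) for v in e])
a=cv2.resize(c['color'][150:300,110:260],None,fx=4,fy=4,interpolation=cv2.INTER_CUBIC)[:600,:600]
cv2.imwrite('pics/a.png',cv2.resize(np.hstack([c['color'][240:300,155:215],c['color'][215:275,340:400],c['color'][205:265,370:430],s['color'][185:245,310:370]]),None,fx=3.3,fy=3.3,interpolation=cv2.INTER_CUBIC))
cv2.imwrite('pics/b.png',cv2.resize(s['color'][170:260,300:390],None,fx=6,fy=6,interpolation=cv2.INTER_CUBIC))
E
```

```text
lens 297.0 (183.1526374859708, 266.43322109988776) [0.5074 0.306  0.076 ] [(np.float64(0.029754881653723645), np.float64(-47.99923599008724)), (np.float64(0.05111194538983907), np.float64(-137.192879703346))]
lens 22.0 (194.21969696969697, 260.780303030303) [0.5186 0.2828 0.076 ] [(np.float64(0.0058262123483773165), np.float64(-46.09346165883371)), (np.float64(0.026598936930757124), np.float64(-135.44990574642307))]
lens 576.5 (354.9563457646718, 382.33044232437123) [0.5091 0.3108 0.076 ] [(np.float64(0.055106840013384624), np.float64(-134.33852457614842)), (np.float64(0.030534084314010564), np.float64(130.1756969841516))]
lens 73.0 (361.18264840182644, 401.0844748858447) [0.499  0.3401 0.076 ] [(np.float64(0.03148023732966955), np.float64(-134.73478097241855)), (np.float64(0.009009918565500265), np.float64(132.2932310452139))]
plunger 190.5 (345.21172353455813, 209.18635170603673) ((344.8327941894531, 208.8871612548828), (13.772238731384277, 21.321666717529297), 138.12619018554688) [ 0.5383 -0.0642  0.089 ]
plunger 25.0 (342.8133333333333, 226.94666666666663) ((343.99237060546875, 227.62734985351562), (7.139977931976318, 10.35180950164795), 115.59616088867188) [ 0.5413 -0.0119  0.089 ]
plate 125.0 (400.56, 236.64) [ 0.5593 -0.1436  0.067 ]
plate 32.0 (336.9375, 190.9375) [ 0.5589 -0.146   0.067 ]
case [[329.0226 233.0634]
 [413.0226 203.0634]
 [433.1357 259.3801]
 [349.1357 289.3801]] [ 0.5429 -0.1059  0.035 ] [(np.float64(0.19017566235504033), np.float64(-71.62058668975224)), (np.float64(0.12692104238272237), np.float64(-162.44303362824712))]
```

View pics/a.png

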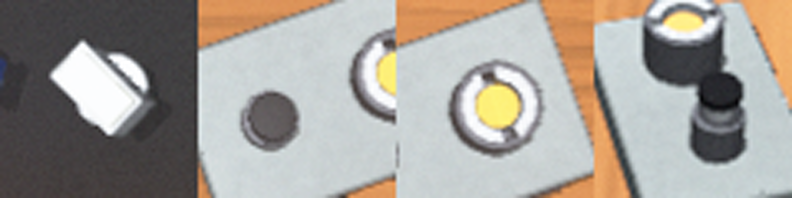

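The crops confirm that the white lamp's lens is oblong and turned about 44°. The plunger head is at about (362,251) in the top view. The socket slots lie along the tester's x, at about (398,228) and (404,247).

```bash
cat >> h.py <<'E'
def shift(tgt,yaw=None):
    "tool-frame shift (units of 0.15 m) and spin (units of 360 deg) to bring TCP to tgt, at the present yaw"
    from scipy.spatial.transform import Rotation as Ro
    s=get_state();R=Ro.from_euler('xyz',s['eef_rot'],degrees=True).as_matrix()
    v=R.T@(np.array(tgt)-s['tcp_pos']); print('t',s['time_s'],'shift',np.round(v/.15,3),'yaw',round(s['eef_rot'][2],2))
    if yaw is not None: print('spin',((s['eef_rot'][2]-yaw+180)%360-180)/360)
E
python3 - <<'E'
from h import *
c=capture("top");np.set_printoptions(precision=4,suppress=True)
h=cv2.cvtColor(c['color'],cv2.COLOR_BGR2HSV)
for q in blobs(c,(c['color'].max(2)<110).astype(np.uint8),(345,235,378,268))[:2]:
    (u,v),a,_=cv2.fitEllipse(q);print('plunger',(u,v),a,plane(c,(u,v),.089))
im=c['color'][218:258,380:422];m=((im.min(2)>150)&(im.max(2)-im.min(2)<40)).astype(np.uint8)
pl=np.array([0.5593,-.1440])
print('pred plunger',pl+.085*np.array([-np.sin(np.radians(18.2)),np.cos(np.radians(18.2))]))
g=blobs(c,(c['color'].max(2)<110).astype(np.uint8),(386,222,416,252),3)
for q in g[:5]:print('dark',cv2.contourArea(q),cen(q),plane(c,cen(q),.075))
g=blobs(c,((c['color'].min(2)>215)).astype(np.uint8),(380,215,422,260),5)
p=np.vstack(g);(u,v),a,_=cv2.fitEllipse(cv2.convexHull(p));print('rim',(u,v),a,plane(c,(u,v),.075))
shift([.533,-.064,.115])
E
```

```text
plunger (362.1976013183594, 250.74166870117188) (13.536609649658203, 16.011106491088867) [ 0.5306 -0.0622  0.089 ]
pred plunger [ 0.5328 -0.0633]
dark 19.0 (392.5263157894737, 246.60526315789474) [ 0.5385 -0.1255  0.075 ]
dark 3.5 (397.66666666666663, 227.61904761904762) [ 0.5773 -0.1373  0.075 ]
rim (400.8558044433594, 236.3951416015625) (21.770427703857422, 22.27591323852539) [ 0.5591 -0.1433  0.075 ]
t 0.25 shift [3.504 3.768 0.744] yaw -18.61
```

```bash
python3 -m inch '0.25 0.269 0 0 0;0.25 0.269 0 0 0;0.25 0.269 0 0 0;0.25 0.269 0 0 0;0.25 0.269 0 0 0;0.25 0.269 0 0 0;0.25 0.269 0 0 0;0.25 0.269 0 0 0' 20
python3 -m inch '0.25 0.269 0 0 0;0.25 0.269 0 0 0;0.25 0.269 0.1 0 0;0.25 0.269 0.15 0 0;0.25 0.269 0.2 0 0;0.25 0.269 0.2 0 0;0 0 0 0 0;0 0 0 0 0'
python3 - <<'E'
from h import *
s=get_state();print(s['joints'],s['contact_force'])
shift([.532,-.063,.095])
w=capture("wrist");cv2.imwrite('pics/w1.png',w['color'])
E
```

```text
time_s: 1.25
tcp_pos: [0.3971, 0.2364, 0.2269]
eef_rot: [-180.0, -0.0, -18.6]
contact_force: [1.7, 0.7, 1.0]
gripper_width: 0.0128
gripper_force: 0.0
time_s: 2.25
tcp_pos: [0.5324, -0.0632, 0.1291]
eef_rot: [180.0, 0.0, -18.7]
contact_force: [-0.7, -0.8, 0.0]
gripper_width: 0.0005
gripper_force: 0.0
[ 1.41965367e+01  1.25354852e+01 -2.44466294e+01  3.76603591e-03
 -5.30522717e+01  5.71291623e+01] [-0.69198166 -0.79532446  0.02964202]
t 2.25 shift [-0.003 -0.     0.228] yaw -18.67
```

View pics/w1.png

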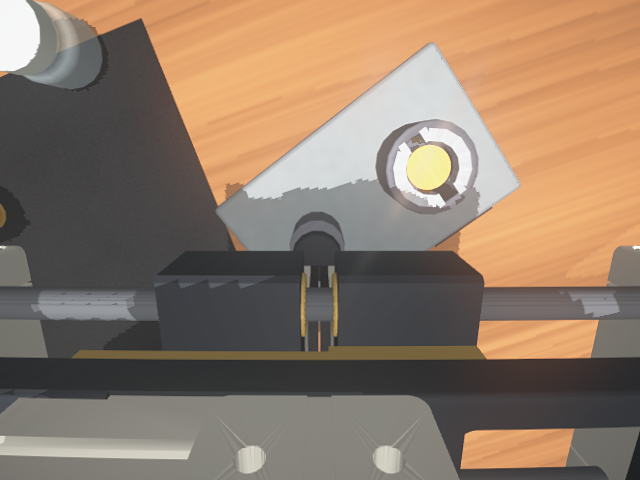

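The wrist view shows the shut fingers at about (320,300), with the plunger head at (317,240) directly beneath them. The socket is at (430,167).

```bash
python3 -m inch '0 0 0.12 0 0;0 0 0.12 0 0;0 0 0.05 0 0;0 0 0.04 0 0;0 0 0.04 0 0;0 0 0.04 0 0;0 0 0 0 0;0 0 0 0 0'
python3 - <<'E'
from h import *
print(get_state()['contact_force'])
s=capture("side");cv2.imwrite('pics/s1.png',cv2.resize(s['color'][140:260,290:410],None,fx=5,fy=5))
E
```

```text
time_s: 3.3
tcp_pos: [0.533, -0.0621, 0.0693]
eef_rot: [-179.9, -0.1, -18.6]
contact_force: [-5.6, 4.0, 10.4]
gripper_width: 0.0006
gripper_force: 5.5
[-5.60182728  4.00995345 10.44624129]
```

View pics/s1.png

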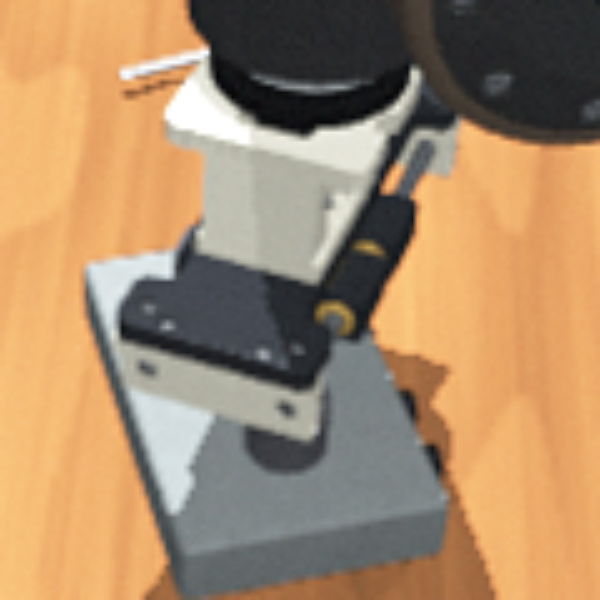

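The fingers are on the plunger head, which is near the bottom of its travel. I'll press a little further to make sure it is fully down.

```bash
python3 -m inch '0 0 0.015 0 0;0 0 0.015 0 0;0 0 0 0 0;0 0 0 0 0;0 0 0 0 0;0 0 0 0 0;0 0 0 0 0;0 0 0 0 0'
python3 - <<'E'
from h import *
s=get_state();print(s['contact_force'],s['tcp_pos'])
E
```

```text
time_s: 4.35
tcp_pos: [0.5334, -0.0622, 0.0687]
eef_rot: [-179.9, -0.2, -18.5]
contact_force: [-19.2, 9.1, 51.9]
gripper_width: 0.0004
gripper_force: 25.5
[-19.21840783   9.05082717  51.92982835] [ 0.53335957 -0.06218891  0.06872597]
```

The plunger bottomed out at 52 N. Next I'll lift clear, spin to the lamp's yaw and open the gripper.

```bash
python3 -m inch '0 0 -0.1 0 0;0 0 -0.15 0 0;0 0 -0.15 -0.029 0;0 0 -0.15 -0.029 0.3;0 0 -0.15 -0.029 0.75;0 0 -0.15 -0.029 0.75;0 0 -0.1 -0.029 0.75;0 0 0 -0.029 0.75'
python3 - <<'E'
from h import *
shift([.508,.308,.2],44)
c=capture("top")
for q in blobs(c,(c['color'].max(2)<110).astype(np.uint8),(345,235,378,268))[:1]:
    print(cv2.fitEllipse(q))
cv2.imwrite('pics/t2.png',c['color'][200:300,320:440])
E
```

```text
time_s: 5.35
tcp_pos: [0.5337, -0.0626, 0.2079]
eef_rot: [179.9, -0.2, 44.4]
contact_force: [0.5, 1.6, -0.9]
gripper_width: 0.045
gripper_force: 0.0
t 5.35 shift [ 1.606 -1.885  0.053] yaw 44.41
spin 0.001125724027135375
((382.83941650390625, 267.6659240722656), (29.739004135131836, 49.33536148071289), 0.0)
```

```bash
python3 -m inch '0.18 -0.27 0 0 0.75;0.18 -0.27 0 0 0.75;0.18 -0.27 0 0 0.75;0.18 -0.27 0 0 0.75;0.18 -0.27 0 0 0.75;0.18 -0.27 0 0 0.75;0.18 -0.265 0 0 0.75;0 0 0 0 0.75'
python3 - <<'E'
from h import *
np.set_printoptions(precision=4,suppress=True)
w=capture("wrist");c=capture("top");print(w['R'],-np.array(w['R']).T@w['t'])
cv2.imwrite('pics/w2.png',np.vstack([cv2.resize(w['color'],(560,420)),np.hstack([c['color'][205:300,320:440],np.zeros((95,440,3),np.uint8)])]))
for q in blobs(c,(c['color'].max(2)<110).astype(np.uint8),(345,235,378,268))[:1]:
    print('plunger',cv2.fitEllipse(q))
m=(w['color'].min(2)>235).astype(np.uint8)
for q in blobs(w,m,(0,0,640,480),500)[:4]:
    b=cv2.boxPoints(cv2.minAreaRect(q)); e=[plane(w,p,.076)for p in b]; e=e[1]-e[0],e[2]-e[1]
    print(cv2.contourArea(q),cen(q),plane(w,cen(q),.076),[(np.linalg.norm(v),np.degrees(np.arctan2(v[1],v[0])))for v in e])
shift([.508,.308,.2],44)
E
```

```text
time_s: 6.4
tcp_pos: [0.4714, 0.2747, 0.2057]
eef_rot: [180.0, -0.0, 44.1]
contact_force: [-1.4, 0.0, 0.9]
gripper_width: 0.0655
gripper_force: 0.0
[[ 0.6946 -0.7194 -0.0009]
 [-0.6974 -0.6736  0.2447]
 [-0.1766 -0.1693 -0.9696]] [0.5191 0.3199 0.3645]
plunger ((362.165771484375, 250.54263305664062), (13.54055404663086, 15.563772201538086), 1.4967890977859497)
2765.0 (322.0976491862568, 163.30223025919227) [0.5089 0.3069 0.076 ] [(np.float64(0.0404848891789365), np.float64(-46.00151848960606)), (np.float64(0.052556625563890035), np.float64(-134.91118000660495))]
2065.0 (241.09007263922518, 59.73882163034705) [0.5218 0.4037 0.076 ] [(np.float64(0.023419279095674886), np.float64(-17.91395463617965)), (np.float64(0.04798089362652112), np.float64(-104.22006711411773))]
2025.5 (419.4134781535423, 68.03274911544473) [0.6105 0.3035 0.076 ] [(np.float64(0.02343531763105993), np.float64(-25.67437812505938)), (np.float64(0.048793642684337946), np.float64(-109.81948818119932))]
1823.5 (525.3302257563294, 156.50342747463668) [0.6258 0.1942 0.076 ] [(np.float64(0.034375317873393575), np.float64(7.0051984849587114)), (np.float64(0.03468401582670619), np.float64(-81.52282639897768))]
t 6.5 shift [ 0.341 -0.003  0.038] yaw 44.0
spin -7.276304461356631e-06
```

View pics/w2.png

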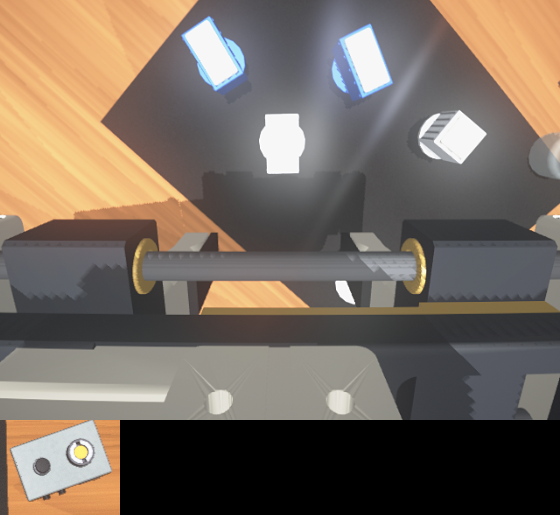

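The wrist view shows the white lamp at (322,163) in full-size pixels, lined up with the tool x axis. The inset shows the plunger back up.

```bash
python3 -m inch '0.165 0.01 0.05 0 0.75;0.165 0.01 0.17 0 0.75;0 0 0.25 0 0.75;0 0 0.25 0 0.75;0 0 0.2 0 0.75;0 0 0.1 0 0.75;0 0 0.1 0 0.75;0 0 0 0 0.75'
python3 -c "
from h import *
shift([.5089,.3069,.037],44.5);print(get_state()['contact_force'])"
```

```text
time_s: 7.5
tcp_pos: [0.5095, 0.3035, 0.0373]
eef_rot: [180.0, 0.1, 44.0]
contact_force: [-0.1, 0.3, 0.6]
gripper_width: 0.0656
gripper_force: 0.0
t 7.5 shift [ 0.013 -0.019  0.002] yaw 43.99
spin -0.0014173152437685133
[-0.06022281  0.32182484  0.62464456]
```

```bash
python3 -m inch '0.01 -0.012 0 0 0.75;0 0 0 0 0.2;0 0 0 0 0.2;0 0 0 0 0.2;0 0 0 0 0.2;0 0 0 0 0.2;0 0 0 0 0.2;0 0 0 0 0.2' 45
python3 -m inch '0 0 0 0 0.2;0 0 -0.05 0 0.2;0 0 -0.2 0 0.2;0 0 -0.3 0 0.2;0 0 -0.35 0 0.2;0 0 -0.2 0 0.2;0 0 0 0 0.2;0 0 0 0 0.2'
python3 - <<'E'
from h import *
s=get_state();print(s['contact_force'],s['moment'])
shift([.559,-.1437,.2],18.3)
w=capture("wrist");c=capture("side")
m=(w['color'].min(2)>235).astype(np.uint8)
for q in blobs(w,m,(0,0,640,480),500)[:4]:print(cv2.contourArea(q),cen(q),cv2.minAreaRect(q))
cv2.imwrite('pics/w3.png',np.hstack([cv2.resize(w['color'],(400,300)),cv2.resize(c['color'],(400,300))]))
E
```

```text
time_s: 8.5
tcp_pos: [0.5094, 0.3064, 0.0379]
eef_rot: [180.0, -0.0, 44.0]
contact_force: [-1.1, -0.5, 1.4]
gripper_width: 0.0296
gripper_force: 45.0
time_s: 9.5
tcp_pos: [0.5088, 0.306, 0.202]
eef_rot: [-180.0, 0.1, 44.0]
contact_force: [-0.7, 0.7, -3.0]
gripper_width: 0.0298
gripper_force: 45.0
[-0.65596478  0.69642777 -3.00665986] [-0.12907228 -0.05395162 -0.00396859]
t 9.5 shift [-1.842  2.389  0.015] yaw 44.01
spin 0.07142641261633216
1895.0 (238.17247141600703, 126.08214599824097) ((238.16452026367188, 126.02603149414062), (65.22261810302734, 30.652437210083008), 57.80426788330078)
1859.5 (411.8698574885722, 133.55005825938872) ((412.075439453125, 133.46893310546875), (63.04128646850586, 31.98298454284668), 67.61986541748047)
1657.5 (515.5940673705379, 214.41478129713423) ((515.5668334960938, 214.83465576171875), (39.1617317199707, 45.13890075683594), 40.42607498168945)
895.5 (317.5624418388237, 277.73422668900054) ((318.0, 277.5), (17.0, 56.0), 90.0)
```

View pics/w3.png

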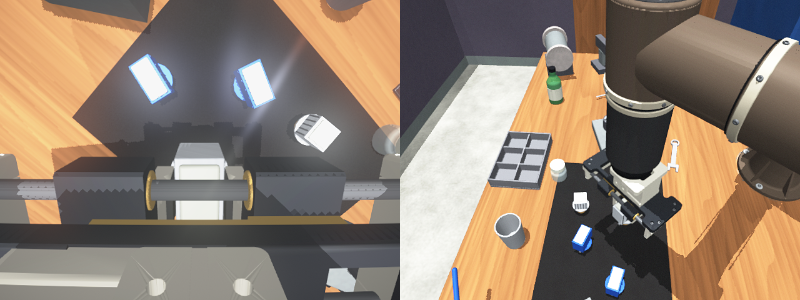

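The lamp is held and lifted: width 29.8 mm at 45 N, and the other lamps have not moved. Next I'll turn to the tester's yaw and go near the socket, stopping 60 mm short so the wrist camera can see it.

```bash
python3 -m inch '0 0 0 0.0238 0.2;0 0 0 0.0238 0.2;0 0 0 0.0238 0.2;-0.128 0.369 0 0 0.2;-0.128 0.369 0 0 0.2;-0.128 0.369 0 0 0.2;-0.128 0.369 0 0 0.2;-0.128 0.369 0 0 0.2'
python3 -m inch '-0.128 0.369 0 0 0.2;-0.128 0.369 0 0 0.2;-0.128 0.369 0 0 0.2;0 0 0 0 0.2;0 0 0 0 0.2;0 0 0 0 0.2;0 0 0 0 0.2;0 0 0 0 0.2'
python3 - <<'E'
from h import *
np.set_printoptions(precision=4,suppress=True)
from scipy.spatial.transform import Rotation as Ro
s=get_state();shift([.559,-.1437,.2],18.3);p=s['tcp_pos'];print(p)
w=capture("wrist");im=w['color'];h=cv2.cvtColor(im,cv2.COLOR_BGR2HSV)
R=Ro.from_euler('xyz',s['eef_rot'],degrees=True).as_matrix()
for q in blobs(w,cv2.inRange(h,(15,100,100),(35,255,255)),(150,0,500,240),100)[:2]:
    print('plate',cv2.contourArea(q),cen(q),cv2.minAreaRect(q),plane(w,cen(q),.067))
cv2.imwrite('pics/w4.png',im[0:400])
E
```

```text
time_s: 10.6
tcp_pos: [0.5045, 0.0116, 0.2019]
eef_rot: [180.0, 0.1, 18.4]
contact_force: [1.3, -0.1, -1.6]
gripper_width: 0.0295
gripper_force: 45.0
time_s: 11.6
tcp_pos: [0.503, -0.1615, 0.2029]
eef_rot: [180.0, -0.0, 18.4]
contact_force: [0.1, 0.2, -1.1]
gripper_width: 0.0296
gripper_force: 45.0
t 11.6 shift [0.392 0.006 0.019] yaw 18.41
spin 0.0003125341183811593
[ 0.503  -0.1615  0.2029]
```

View pics/w4.png

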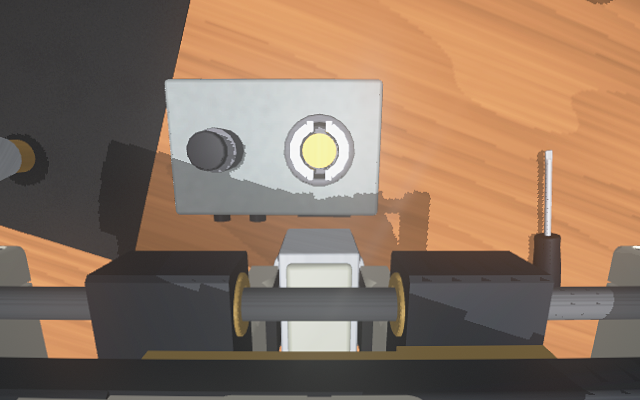

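The picture shows the socket centre at (319,150), with its slots vertical in line with tool x. The held lamp's front top edge runs along row 254 from (275,254) to (360,254).

```bash
python3 - <<'E'
from h import *
np.set_printoptions(precision=4,suppress=True)
from scipy.spatial.transform import Rotation as Ro
s=get_state();p=s['tcp_pos'].copy()
w=capture("wrist");im=w['color'];h=cv2.cvtColor(im,cv2.COLOR_BGR2HSV)
p=np.array([0.5036,-.1618,.2025]) if False else p
R=Ro.from_euler('xyz',[180,0,18.4],degrees=True).as_matrix()
f=lambda X:1000*(R.T@(X-p))
for q in blobs(w,((h[...,0]>20)&(h[...,0]<40)&(h[...,1]>70)&(h[...,2]>150)).astype(np.uint8),(290,120,350,180),100)[:2]:
    print('plate',cv2.contourArea(q),cen(q),f(plane(w,cen(q),.067)))
g=im.astype(int).min(2)
print('col319',[(r,g[r,319]) for r in range(222,270,1)])
z=p[2]-.037
for r,zz in((228,.031),(254,.071)):
    for u in (280,319,355): print('edge',r,u,f(plane(w,(u,r),z+zz)))
for r in(114,186): print('barrel',f(plane(w,(319.5,r),.075)))
for u in(284,355): print('barrel',f(plane(w,(u,150),.075)))
b=[plane(w,u,.035) for u in((165.5,80),(382,80))];v=b[1]-b[0];print(np.linalg.norm(v),np.degrees(np.arctan2(v[1],v[0]))+90)
E
```

```text
plate 864.5 (318.56776556776555, 150.21650279545014) [ 59.3714   0.0824 135.898 ]
col319 [(222, np.int64(93)), (223, np.int64(93)), (224, np.int64(92)), (225, np.int64(91)), (226, np.int64(89)), (227, np.int64(88)), (228, np.int64(110)), (229, np.int64(131)), (230, np.int64(132)), (231, np.int64(133)), (232, np.int64(132)), (233, np.int64(131)), (234, np.int64(131)), (235, np.int64(131)), (236, np.int64(132)), (237, np.int64(133)), (238, np.int64(132)), (239, np.int64(133)), (240, np.int64(132)), (241, np.int64(133)), (242, np.int64(132)), (243, np.int64(131)), (244, np.int64(131)), (245, np.int64(132)), (246, np.int64(133)), (247, np.int64(132)), (248, np.int64(132)), (249, np.int64(133)), (250, np.int64(131)), (251, np.int64(131)), (252, np.int64(134)), (253, np.int64(158)), (254, np.int64(193)), (255, np.int64(215)), (256, np.int64(219)), (257, np.int64(217)), (258, np.int64(217)), (259, np.int64(217)), (260, np.int64(218)), (261, np.int64(219)), (262, np.int64(206)), (263, np.int64(162)), (264, np.int64(147)), (265, np.int64(162)), (266, np.int64(178)), (267, np.int64(192)), (268, np.int64(203)), (269, np.int64(212))]
edge 228 280 [ 26.2747 -18.1085   6.    ]
edge 228 319 [26.2509  0.394   6.    ]
edge 228 355 [26.2301 17.4708  6.    ]
edge 254 280 [ 26.1189 -13.8781 -34.    ]
edge 254 319 [ 26.1042   0.3955 -34.    ]
edge 254 355 [ 26.0859  13.5691 -34.    ]
barrel [ 86.6786   0.8481 127.898 ]
barrel [ 31.5186   0.7965 127.898 ]
barrel [ 59.7684 -26.9859 127.898 ]
barrel [ 59.6941  28.6296 127.898 ]
0.18579883060873867 18.157483194520978
```

```bash
python3 -m inch '0.2 0.002 0 0 0.2;0.2 0.001 0 0 0.2;0 0 0.2 0 0.2;0 0 0.2 0 0.2;0 0 0.16 0 0.2;0 0 0 0 0.2;0 0 0.04 0 0.2;0 0 0 0 0.2'
python3 - <<'E'
from h import *
s=get_state();print(s['contact_force'],s['moment'])
shift([.559,-.1437,.106],18.3)
E
```

```text
time_s: 12.7
tcp_pos: [0.5603, -0.1438, 0.1134]
eef_rot: [180.0, -0.1, 18.3]
contact_force: [0.2, 1.0, -1.7]
gripper_width: 0.0296
gripper_force: 45.0
[ 0.15571383  1.01062831 -1.70025974] [-0.00658218  0.02125604  0.03050689]
t 12.7 shift [-0.008 -0.003  0.049] yaw 18.33
spin 8.485056021972544e-05
```

Next I'll push down slowly, by about 12 mm.

```bash
python3 -m inch '0 0 0.02 0 0.2;0 0 0.02 0 0.2;0 0 0.02 0 0.2;0 0 0.02 0 0.2;0 0 0 0 0.2;0 0 0 0 0.2;0 0 0 0 0.2;0 0 0 0 0.2' 60
python3 - <<'E'
from h import *
s=get_state();print(s['contact_force'],s['moment'],s['tcp_pos'])
E
```

```text
time_s: 13.7
tcp_pos: [0.56, -0.1438, 0.1009]
eef_rot: [180.0, -0.0, 18.3]
contact_force: [-1.3, 0.4, 3.0]
gripper_width: 0.0294
gripper_force: 60.0
[-1.26511445  0.36104355  2.96364768] [ 0.22276458  0.32173348 -0.00342273] [ 0.56000857 -0.14382565  0.10089524]
```

```bash
python3 -m inch '0 0 0.02 0 0.2;0 0 0.02 0 0.2;0 0 0.02 0 0.2;0 0 0.02 0 0.2;0 0 0.015 0 0.2;0 0 0 0 0.2;0 0 0 0 0.2;0 0 0 0 0.2'
python3 - <<'E'
from h import *
s=get_state();print(s['contact_force'],s['moment'],s['tcp_pos'])
E
```

```text
time_s: 14.7
tcp_pos: [0.5601, -0.1438, 0.0869]
eef_rot: [180.0, -0.0, 18.3]
contact_force: [-3.0, 1.1, 7.6]
gripper_width: 0.0296
gripper_force: 60.0
[-2.96546622  1.14975695  7.63090226] [0.49698452 0.91150638 0.03643784] [ 0.56009676 -0.14384372  0.08689748]
```

```bash
python3 -m inch '0 0 0.007 0 0.2;0 0 0.005 0 0.2;0 0 0 0 0.2;0 0 0 0 0.2;0 0 0 0 0.2;0 0 0 0 0.2;0 0 0 0 0.2;0 0 0 0 0.2'
python3 - <<'E'
from h import *
s=get_state();print(s['contact_force'],s['moment'],s['tcp_pos'])
E
```

```text
time_s: 15.7
tcp_pos: [0.5601, -0.1438, 0.0868]
eef_rot: [180.0, -0.1, 18.4]
contact_force: [-7.9, 4.7, 23.0]
gripper_width: 0.0295
gripper_force: 60.0
[-7.92631069  4.71847762 23.04055506] [ 1.54227712  3.06973485 -0.05333439] [ 0.56014743 -0.14382388  0.08683532]
```

The lamp is home, with the shoulder on the rim. Next is the clockwise turn.

```bash
python3 -m inch '0 0 0 0.02 0.2;0 0 0 0.025 0.2;0 0 0 0.025 0.2;0 0 0 0.025 0.2;0 0 0 0.025 0.2;0 0 0 0.025 0.2;0 0 0 0.025 0.2;0 0 0 0 0.2'
python3 - <<'E'
from h import *
s=get_state();print(s['contact_force'],s['moment'],s['tcp_pos'],s['joints'])
E
```

```text
time_s: 16.7
tcp_pos: [0.5608, -0.1443, 0.0868]
eef_rot: [-180.0, -0.1, -42.9]
contact_force: [-5.6, 0.8, 19.9]
gripper_width: 0.0297
gripper_force: 60.0
[-5.62390632  0.78010764 19.90382037] [ 0.41065443  2.11633133 -0.02149766] [ 0.56084869 -0.14428192  0.0868108 ] [  4.96905703  18.8868445  -21.99437954   0.10430197 -49.00306557
  42.02982293]
```

```bash
python3 -m inch '0 0 0 0.02 0.2;0 0 0 0.02 0.2;0 0 0 0.02 0.2;0 0 0 0.015 0.2;0 0 0 0.012 0.2;0 0 0 0.008 0.2;0 0 0 0 0.2;0 0 0 0 0.2'
python3 - <<'E'
from h import *
s=get_state();print(s['contact_force'],s['moment'],s['tcp_pos'])
w=capture("wrist");c=capture("top")
cv2.imwrite('pics/w5.png',np.hstack([cv2.resize(w['color'],(400,300)),cv2.resize(c['color'][170:290,320:480],(400,300))]))
E
```

```text
time_s: 17.7
tcp_pos: [0.56, -0.1448, 0.0868]
eef_rot: [-180.0, -0.1, -77.0]
contact_force: [-6.4, -1.3, 21.6]
gripper_width: 0.0296
gripper_force: 60.0
[-6.37588852 -1.27310888 21.64785205] [-0.38029995  2.96291429  0.16243749] [ 0.55996945 -0.14483484  0.08681138]
```

View pics/w5.png

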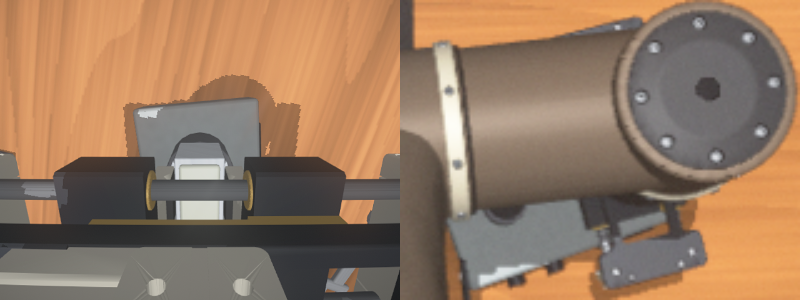

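The lamp is seated and turned about 95°. I'll turn a few degrees more to check that it is firmly against the stop.

```bash
python3 -m inch '0 0 0 0.006 0.2;0 0 0 0.006 0.2;0 0 0 0 0.2;0 0 0 0 0.2;0 0 0 0 0.2;0 0 0 0 0.2;0 0 0 0 0.2;0 0 0 0 0.2'
python3 - <<'E'
from h import *
s=get_state();print(s['contact_force'],s['moment'],s['tcp_pos'],s['eef_rot'])
E
```

```text
time_s: 18.8
tcp_pos: [0.5598, -0.1448, 0.0868]
eef_rot: [180.0, -0.1, -81.2]
contact_force: [-8.8, -1.3, 22.0]
gripper_width: 0.0298
gripper_force: 60.2
[-8.84964666 -1.32588574 22.03326499] [-0.27012529  3.19232448  0.8703076 ] [ 0.55976051 -0.14483436  0.08681123] [ 1.79985675e+02 -1.17846529e-01 -8.12484807e+01]
```

The wrist moment rose from 0.16 to 0.87 N m, so the lamp is against the stop. It is still home, with a 22 N push.

```bash
python3 -c "
from plant import *
print(close_job())"
```

```text
the job is handed in; nothing more can be done
None
```

I pressed the reset plunger fully down and it sprang back. The oblong lamp is now in the socket, pushed home and turned clockwise to the stop, still gripped and held there. I handed the job in at about 19 s; `close_job()` returned no verdict.

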